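Stand the controller unit up in the test stand and start the test

TASK

Tip the light-blue controller unit up from the ledge so that it stands upright on its long thin edge on the stand's base, flush against the aluminium back panel, and slid fully home along the panel against the black contact block. Only once it is standing there, press the green start button on the grey tester fully down and let it go. Leave the mug, the solder spool and the pile of circuit boards where they are.

Things in the scene. Friction and masses are not known exactly. Their poses are not given: they have to be found in the camera images.
- unit: Loose light-blue boxed controller, 0.35 kg, 28 x 150 x 100 mm (own x, y, z). Origin: centre of the 28 x 150 face it must stand on; +z from there up the 100 mm, +x to the back panel, +y to the contact block. Grey screwed cover on -x, chips on +x. It starts slanted: low end at the panel, cover down on the ledge, +z away from the panel, 35 degrees above level, raised edge overhanging the ledge.
- raised_edge (a point): Middle of the unit's raised long edge, where the grey cover ends (unit frame: x -14, y 0, z 100 mm). At the start it hangs 69 mm above the table on the stand's open front side.
- stand: Fixed; plywood base x -85..85, y -150..160, top z 12 mm. Origin on the table, x to the back panel, y to the contact block, z up. Aluminium panel: front face x 60, top z 72, 12 thick. Wood ledge: x -15..-5, y -145..95, top z 46. Black block: x 10..60, y 130..160, top z 72; -y end open. Unit's origin at first: x 51, y -50..0, z 24; finally x 46, y 55, z 12.
- tester: Fixed grey tester box, 130 x 100 x 50 mm, with a dark display, three lamps and the green start button on top, either left or right of the stand. Origin: centre of its underside.
- start_button_top (a point): Centre of the top of the round green start button (36 mm across) on the tester; pressed straight down.
- start_button (a joint): Travel of the start button, 0 = up, 0.006 m = fully down; springs back; about 5 N to press fully.
- mug: White mug, 80 mm across, 90 mm high, loose bystander, on the other side of the stand from the tester. Origin: centre of its underside.
- spool: Green solder spool, 64 mm across, 46 mm high, standing on its flat side beyond the stand, loose bystander. Origin: centre of its underside.
- boards: Pile of three light-blue circuit boards, about 85 x 115 mm, 18 mm high, beyond the stand, loose bystander. Origin: centre of its underside.
Not all that is in view belongs to the job. What is shaped like the unit but purple is not meant. What is shaped like the tester but red is not meant.

How it is judged:
On the way, in this order (a step that is already met when the one before it is completed fails the run):
1. the unit stands upright on its long edge, flush against the back panel and home against the contact block (angle between unit's own z axis and vertical below 0.07 rad and angle between the y axis of unit and the y axis of stand, either way round below 0.06 rad and x of unit in the frame of stand between 0.038 and 0.052 m and y of unit in the frame of stand between 0.049 and 0.06 m and z of unit in the frame of stand between 0.008 and 0.016 m), for 0.2 s.
2. with the unit standing home, the start button is pressed fully down (all of step 1 and value of joint start_button above 0.0045 m), for 0.05 s.
At the end, for the whole second after the job is handed in: The unit stands still on its 28 x 150 mm face on the stand's base (upright within 4 degrees, in line with the panel within 3.4 degrees), no more than 8 mm off the back panel and no more than 6 mm from the contact block; the start button has been pressed and is up again (all of step 1 and value of joint start_button below 0.0015 m and linear speed of unit below 0.01 m/s); the robot touches nothing.
It fails at once if the start button is pressed before the unit stands home (value of joint start_button above 0.003 m and not (angle between unit's own z axis and vertical below 0.07 rad and angle between the y axis of unit and the y axis of stand, either way round below 0.06 rad and x of unit in the frame of stand between 0.038 and 0.052 m and y of unit in the frame of stand between 0.049 and 0.06 m and z of unit in the frame of stand between 0.008 and 0.016 m)).
It fails at once if the mug, spool or boards are shifted by more than 30 mm or tipped (distance of any of mug, spool, boards from where it was at the start of the episode above 0.03 m or angle between mug's own z axis and vertical above 0.4 rad).
It also fails if it takes over 58 s, if anything falls off the work surface, if the arm or the gripper's body presses on something with over 40 N, if the wrist force passes 120 N, or if a joint passes its speed limit or range.

ROBOT

A 6-joint arm with a two-finger parallel gripper is mounted at the origin on the work surface. World frame = base frame: x ahead of the robot, y to its left, z up, the work surface at z = 0. Lengths are in m, angles in rad, forces in N, time in s.
With the tool pointing down it reaches from about 0.375 to 0.9 m from the base axis. Payload 3.1 kg.
Tool frame: the origin (TCP) lies on the centre line of the jaws, within the pads' length; the fingertips stand 19 mm ahead of it and the grasp point (between the pads) is the TCP; z points along the fingers, y is the line along which they close (so a half turn about z gives the same grasp; the last joint's range is limited). The gripper opens to 85 mm and grips with 20 to 120 N. Pads are 22 mm wide; open, the fingers measure 114 mm over their backs; the gripper's body (76 mm by 85 mm) begins 54 mm behind the grasp point. The pads swing forward as they close: fully open they stand 13 mm farther back than shut.
Start: joints at [-1.488, 0.527, 1.433, -0, 1.181, -0.178], TCP at [0.162, -0.604, 0.25] pointing down, gripper open.
Joint ranges: [-3.08, 3.08], [-0.75, 2.2], [0.22, 2.44], [-1.43, 4.57], [0, 2.65], [-2.85, 2.85]. Speed limits (rad/s): [2.79, 2.79, 3.14, 3.14, 3.14, 3.14].

INTERFACE

Orientations are given as a unit quaternion [x, y, z, w].
In Python, from station import manip, cams, sign_off gives the robot as it stands.
- The arm moves only by the tool carry_out, never from a script. Its argument "targets" is a list that holds one entry, the list of rows, each a list of 7 numbers: the shift along the tool's x, y, z in cm, then the turn, a rotation vector about the tool's x, y, z in degrees, then the finger opening in cm, from 0 to 8.54. A call has 1 to 12 rows; each row is the pose to reach, as a shift and turn from the pose commanded when the call began, along the tool's axes at that moment; what a row does not reach only later rows make up. A row lasts 1/12 s, in which the tool goes at most 41.7 mm and 7.16 degrees, less where a joint would pass 70% of its speed; a pose out of reach is approached as far as the arm can. A call with a gripper value outside its range is refused whole. The fingers move at their own pace and stop on an object; "force" is the grip in N (left out, the last holds). Time passes only in rows, so rows that repeat a pose let the fingers close. It gives the time, the measured TCP pose, the force, the opening and the grip force at its end, in the units of the state.
- manip.sense(): the state, without advancing time (a new reading comes with each control period).
- cams.snapshot(name): name is "scene" or "side" or "wrist"; returns the picture (400x640x3 uint8, red, green, blue); there is no depth.
- cams.camera_info(name): a dict with "K" (3x3 intrinsics, pixels), "k1" (the pictures are not rectified: a ray, as slopes to the right and down, at radius r is drawn at 1 + k1 r^2 times it, then the intrinsics apply), "T" (4x4, takes a point from camera to world coordinates). Camera axes: x right, y down, z forward; pixel columns grow to the right and rows downward; lengths in m; the calibration is good to about 2 mm. A picture is of the moment at which its call begins: read the wrist's pose just before it. camera_info takes no time and is no camera call; for the wrist camera it gives the pose at the moment of the call.
- sign_off(): hands the job in; it is judged then, once.
The state is a dict: "t": time; "q": joint angles; "qd": joint speeds; "tau": joint torques, N m; "tcp_pos": TCP position; "tool_rot": TCP orientation; "force": force on the tool from outside, world axes, zero at the start; "ft_torque": the same for the moment, N m; "finger_gap": opening from 0.0 (shut) to 1.0 (fully open); "gripper_force": force on a finger pad.
Only numpy, scipy, OpenCV 4.12 (cv2) and the standard library are available. Lean on these libraries where they do the work, as an engineer would, in place of code of your own. Each camera call takes 0.05 s, during which the arm holds its last target. There are 200 camera calls.

## Working session

There is one attempt and no reset: what is moved stays moved. The work goes in short steps, Python scripts to look and compute and a tool call to move; the robot and the scene stay as the last step left them, time stands still between calls to the robot, and variables do not carry over. Pictures are saved under pics/ and viewed, at most 10 in all, crops included, and the job is handed in when it is done.

Besides the shell and the picture viewer there is one more tool, called after "Request:" by a JSON object that holds its "api" and its "payload". carry_out: Moves the arm, as the interface text tells. Its arguments: {"type":"object","properties":{"targets":{"type":"array"},"force":{"type":"number"}},"required":["targets"]}

```bash
mkdir -p pics; ls; python3 - <<'E'
from station import manip, cams
import cv2,numpy as np
s=manip.sense(); print(s)
for n in ("scene","side"):
    im=cams.snapshot(n); cv2.imwrite(f"pics/{n}0.png",im[:,:,::-1])
    c=cams.camera_info(n); print(n,c)
E
```

```text
pics
{'t': 0.0, 'q': array([-1.48749191e+00,  5.28466101e-01,  1.43390871e+00, -2.82421997e-05,
        1.18143015e+00, -1.78509742e-01]), 'qd': array([-0.00065931, -0.00068109, -0.00024595, -0.00039305, -0.00036421,
       -0.00046418]), 'tau': array([ 8.13616934e-04, -4.42352664e+01, -1.78023040e+01, -1.83880552e-04,
        8.35921004e-03,  7.30505150e-07]), 'tcp_pos': array([ 0.16172807, -0.60300004,  0.2493316 ]), 'tool_rot': array([ 9.91442589e-01,  1.30538763e-01,  3.95925542e-05, -1.10552160e-03]), 'force': array([ 1.02240503,  0.83259712, -0.26935594]), 'ft_torque': array([0.01958886, 0.03170586, 0.04577298]), 'gripper_force': 0.0, 'finger_gap': 1.0012823109824582}
scene {'K': array([[362.58038311,   0.        , 320.6161365 ],
       [  0.        , 362.58038311, 199.355106  ],
       [  0.        ,   0.        ,   1.        ]]), 'k1': -0.05423458012008986, 'T': array([[-0.0715809 ,  0.77214699, -0.6313994 ,  1.21409067],
       [ 0.99743392,  0.05457487, -0.04633738, -0.06894842],
       [-0.00132073, -0.63309605, -0.77407212,  0.8346062 ],
       [ 0.        ,  0.        ,  0.        ,  1.        ]])}
side {'K': array([[366.81356364,   0.        , 322.58786625],
       [  0.        , 366.81356364, 201.77875292],
       [  0.        ,   0.        ,   1.        ]]), 'k1': -0.033066404396850615, 'T': array([[-0.99729218, -0.04942799,  0.05445348,  0.54447794],
       [-0.07327041,  0.60434173, -0.79334893,  0.75381394],
       [ 0.00630513, -0.79519051, -0.60632689,  0.72803691],
       [ 0.        ,  0.        ,  0.        ,  1.        ]])}
```

View pics/scene0.png

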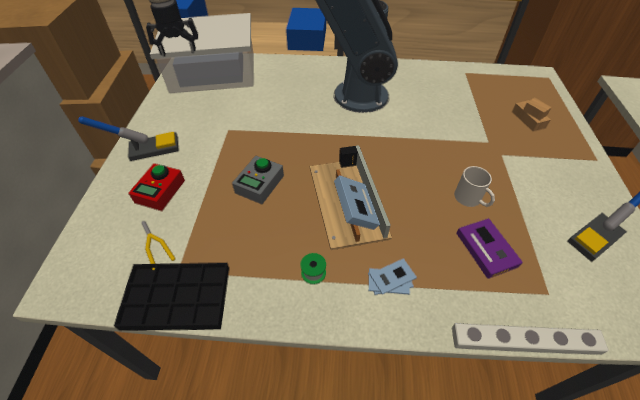

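View pics/side0.png

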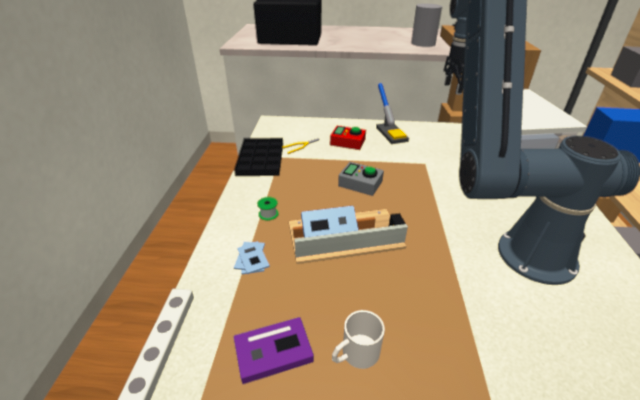

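Candidates: the unit is the light-blue box on the ledge, scene (357,200). Not the purple box (489,247) or the flat light-blue boards (391,277). The tester is the grey one at (258,178), since the one at (157,186) is red. I'll confirm both in a crop.

```bash
python3 - <<'E'
import cv2,numpy as np
a=cv2.imread("pics/scene0.png")[140:260,225:400]; b=cv2.imread("pics/side0.png")[155:265,280:420]
a=cv2.resize(a,(800,549)) if 0 else cv2.resize(a,None,fx=4.5,fy=4.5,interpolation=cv2.INTER_CUBIC)
b=cv2.resize(b,None,fx=5,fy=5,interpolation=cv2.INTER_CUBIC)
cv2.imwrite("pics/ca.png",a);cv2.imwrite("pics/cb.png",b);print(a.shape,b.shape)
E
```

```text
(540, 788, 3) (550, 700, 3)
```

View pics/ca.png

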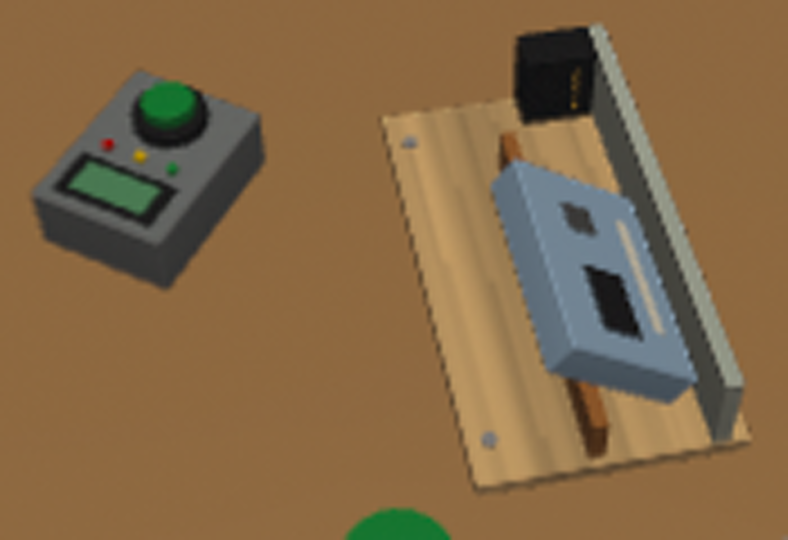

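View pics/cb.png

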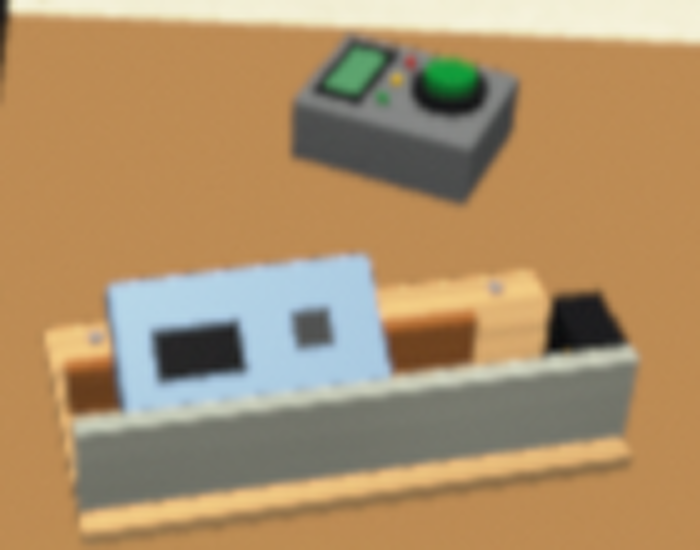

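The crops confirm it: unit at crop (595,280) with its raised edge from (493,187) to (548,372), black block at (555,75), and the grey tester with its green button at (168,104). I'll triangulate from these corners.

```bash
cat > h.py <<'E'
import numpy as np, cv2
from station import manip, cams
from scipy.spatial.transform import Rotation as R
def ray(c,uv):
    D=np.array([c['k1'],0,0,0,0.]); p=cv2.undistortPoints(np.array([[uv]],float),c['K'],D)[0,0]
    d=c['T'][:3,:3]@np.array([*p,1]); return c['T'][:3,3],d/np.linalg.norm(d)
def plane(c,uv,z):
    o,d=ray(c,uv); return o+d*(z-o[2])/d[2]
def tri(rays):
    A=0;b=0
    for o,d in rays:
        P=np.eye(3)-np.outer(d,d); A=A+P; b=b+P@o
    x=np.linalg.solve(A,b); return x,max(np.linalg.norm((np.eye(3)-np.outer(d,d))@(x-o)) for o,d in rays)
E
python3 - <<'E'
from h import *
np.set_printoptions(precision=4,suppress=True)
S=cams.camera_info("scene");D=cams.camera_info("side")
a=lambda u,v:(225+(u+.5)/4.5-.5,140+(v+.5)/4.5-.5)
b=lambda u,v:(280+(u+.5)/5-.5,155+(v+.5)/5-.5)
P={"bFnear":((382,118),(540,272)),"bFfar":((477,486),(45,330)),"bBfar":((750,438),(82,518)),
"uTnear":((520,163),(369,256)),"uTfar":((572,348),(108,287)),"button":((168,104),(452,72)),
"panTopFar":((742,378),(78,432)),"panTopNear":((603,25),(635,352)),"uLowFar?":((548,372),(112,296))}
r={}
for k,(p,q) in P.items():
    r[k],e=tri([ray(S,a(*p)),ray(D,b(*q))]); print(k,r[k],round(e,4))
for k in("bFnear","bFfar","bBfar"): print(k,plane(S,a(*P[k][0]),.012),plane(D,b(*P[k][1]),.012))
print(plane(D,b(630,445),.012))
for k in ((493,187),(548,372)): print(plane(S,a(*k),.069))
# button centroid
for n,c in(("scene",S),("side",D)):
    im=cv2.imread(f"pics/{n}0.png"); h=cv2.cvtColor(im,cv2.COLOR_BGR2HSV)
    m=cv2.inRange(h,(50,120,50),(80,255,255)); nn,l,s,ct=cv2.connectedComponentsWithStats(m)
    print(n,[(ct[i].round(1),s[i][4]) for i in range(1,nn) if s[i][4]>15])
E
```

```text
bFnear [ 0.4028 -0.1645  0.0085] 0.0018
bFfar [ 0.7047 -0.0805  0.0119] 0.001
bBfar [0.6623 0.0797 0.0182] 0.0026
uTnear [ 0.5151 -0.0661  0.0903] 0.0025
uTfar [ 0.6578 -0.0303  0.0891] 0.0005
button [ 0.4591 -0.3003  0.0691] 0.0017
panTopFar [0.6613 0.0686 0.0729] 0.0004
panTopNear [ 0.3688 -0.0134  0.0752] 0.0014
uLowFar? [ 0.6593 -0.0439  0.0697] 0.0026
bFnear [ 0.4085 -0.1632  0.012 ] [ 0.4021 -0.1624  0.012 ]
bFfar [ 0.7057 -0.08    0.012 ] [ 0.7041 -0.0814  0.012 ]
bBfar [0.6608 0.0821 0.012 ] [0.6615 0.0714 0.012 ]
[ 0.3619 -0.0087  0.012 ]
[ 0.5202 -0.0811  0.069 ]
[ 0.6615 -0.0426  0.069 ]
scene [(array([262. , 162.7]), np.int32(101)), (array([158.2, 170. ]), np.int32(96)), (array([313. , 266.8]), np.int32(533))]
side [(array([355.3, 129.9]), np.int32(38)), (array([369.7, 170.4]), np.int32(72)), (array([267.2, 203.1]), np.int32(187)), (array([268.8, 216.3]), np.int32(54))]
```

```bash
cat >> h.py <<'E'
np.set_printoptions(precision=4,suppress=True)
YAW=np.radians(15.5); O=np.array([.538,-.040,0])
Sx=np.array([-np.sin(YAW),np.cos(YAW),0]); Sy=np.array([-np.cos(YAW),-np.sin(YAW),0]); Sz=np.array([0,0,1.])
def W(x,y,z): return O+Sx*x/1e3+Sy*y/1e3+Sz*z/1e3
def toS(p): p=np.asarray(p)-O; return np.array([p@Sx,p@Sy,p@Sz])*1e3
def tool(el):  # tool z el deg below level toward panel, tool x = -Sy
    e=np.radians(el); z=Sx*np.cos(e)-Sz*np.sin(e); x=-Sy; return R.from_matrix(np.c_[x,np.cross(z,x),z])
def go(p,r):
    s=manip.sense(); t=R.from_quat(s['tool_rot'])
    print('t',s['t'],'S',toS(s['tcp_pos']),'F',s['force'].round(1),'cm',(t.inv().apply(np.asarray(p)-s['tcp_pos'])*100).round(2),'deg',np.degrees((t.inv()*r).as_rotvec()).round(2))
E
python3 - <<'E'
from h import *
go(W(-150,-45,250),tool(90)); print(W(-150,-45,250))
E
```

```text
t 0.1 S [-442.0466  513.0712  249.4217] F [-0.9  0.1 -0.3] cm [ 55.55 -29.69   0.02] deg [-0.11 -0.02 -0.5 ]
[ 0.6214 -0.1725  0.25  ]
```

Request:
{"api": "carry_out", "payload": {"targets": [[[4, -2, 0, 0, 0, 0, 5.5], [8, -4, 0, 0, 0, 0, 5.5], [11.5, -6, 0, 0, 0, 0, 5.5], [15, -8, 0, 0, 0, 0, 5.5], [18.5, -10, 0, 0, 0, 0, 5.5], [22, -12, 0, 0, 0, 0, 5.5], [25.5, -14, 0, 0, 0, 0, 5.5], [29, -15.5, 0, 0, 0, -0.5, 5.5], [32.5, -17.5, 0, 0, 0, -0.5, 5.5], [36, -19.5, 0, 0, 0, -0.5, 5.5], [39.5, -21, 0, 0, 0, -0.5, 5.5], [43, -23, 0, 0, 0, -0.5, 5.5]]], "force": 40}}

```text
t: 1.1
tcp_pos: [0.5189, -0.269, 0.25]
tool_rot: [0.991, 0.135, -0.0, 0.0]
force: [-0.1, -1.0, 0.8]
finger_gap: 0.645
gripper_force: 0.0
```

```bash
python3 - <<'E'
from h import *
go(W(-150,-45,200),tool(35)); print(manip.sense()['q'])
E
```

```text
t 1.1 S [-215.5831   79.6417  250.0133] F [-0.1 -1.   0.8] cm [12.46 -6.56  5.  ] deg [55.01  0.01 -0.01]
[-0.6693  0.4731  1.5372 -0.0003  1.1313  0.6313]
```

Request:
{"api": "carry_out", "payload": {"targets": [[[1.2, -0.6, 0.5, 5, 0, 0, 5.5], [2.4, -1.3, 1, 10, 0, 0, 5.5], [3.6, -2, 1.5, 15, 0, 0, 5.5], [4.8, -2.6, 2, 20, 0, 0, 5.5], [6, -3.3, 2.5, 25, 0, 0, 5.5], [7.2, -4, 3, 30, 0, 0, 5.5], [8.4, -4.6, 3.5, 35, 0, 0, 5.5], [9.6, -5.2, 4, 40, 0, 0, 5.5], [10.8, -6, 4.5, 45, 0, 0, 5.5], [12.5, -6.5, 5, 50, 0, 0, 5.5], [12.5, -6.5, 5, 55, 0, 0, 5.5], [12.5, -6.5, 5, 55, 0, 0, 5.5]]]}}

```text
t: 2.1
tcp_pos: [0.62, -0.1745, 0.1957]
tool_rot: [0.878, 0.118, -0.065, -0.46]
force: [-0.7, 0.5, -0.3]
finger_gap: 0.639
gripper_force: 0.0
```

```bash
python3 - <<'E'
from h import *
go(W(-28.5,-45,79.7),tool(35)); print(manip.sense()['q'])
im=cams.snapshot("wrist"); cv2.imwrite("pics/w1.png",im[:,:,::-1])
c=cams.camera_info("wrist"); print(c); np.savez("w1.npz",**c)
E
```

```text
t 2.1 S [-151.5146  -43.1178  195.7066] F [-0.7  0.5 -0.3] cm [ 0.24  2.55 16.72] deg [-0.34  0.12 -0.25]
[-0.666   0.9357  1.073   0.5476  1.9391  0.6163]
{'K': array([[330.9191,   0.    , 316.2841],
       [  0.    , 330.9191, 197.2593],
       [  0.    ,   0.    ,   1.    ]]), 'k1': 0.019414867599303148, 'T': array([[ 0.1502, -0.8657, -0.4775,  0.7156],
       [-0.551 , -0.4743,  0.6866, -0.2532],
       [-0.8209,  0.16  , -0.5483,  0.2688],
       [ 0.    ,  0.    ,  0.    ,  1.    ]])}
```

View pics/w1.png

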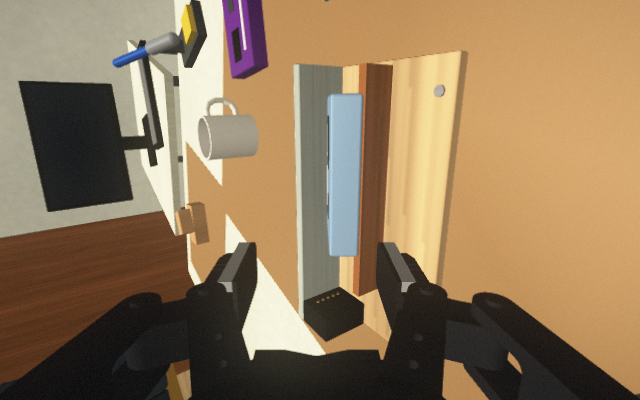

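The wrist view shows the unit's raised 28x150 face at columns 329-362, rows 94-256, with the ledge and base to its right and the contact block at (333,313). I'll triangulate the face's corners with the scene and side views.

```bash
python3 - <<'E'
from h import *
im=cv2.imread("pics/w1.png"); c=dict(np.load("w1.npz"))
h=cv2.cvtColor(im,cv2.COLOR_BGR2HSV); m=cv2.inRange(h,(95,60,110),(125,255,255))
m[:80]=0;m[270:]=0;m[:,:310]=0;m[:,380:]=0
cn=max(cv2.findContours(m,0,2)[0],key=cv2.contourArea); ap=cv2.boxPoints(cv2.minAreaRect(cn)); print(ap.round(1).tolist(),cv2.approxPolyDP(cn,4,True)[:,0].tolist())
S=cams.camera_info("scene");D=cams.camera_info("side")
a=lambda u,v:(225+(u+.5)/4.5-.5,140+(v+.5)/4.5-.5)
b=lambda u,v:(280+(u+.5)/5-.5,155+(v+.5)/5-.5)
for n,w,p,q in (("near+x",(329,255),(520,163),(369,256)),("far+x",(330,94),(572,348),(108,287)),("near-x",(358.5,256),(493,187),None),("far-x",(362,95),(548,372),None)):
    rs=[ray(c,w),ray(S,a(*p))]+([ray(D,b(*q))] if q else [])
    x,e=tri(rs); print(n,x,toS(x),round(e,4))
for n,w,z in (("ledge far front",(392,66),46),("ledge far back",(364,64),46),("ledge near front",(381,286),46),("base far front",(466,51),12),("panel far front?",(340,65),72),("panel back",(294,65),72)):
    print(n,toS(plane(c,w,z/1e3)))
E
```

```text
Traceback (most recent call last):
ValueError: max() iterable argument is empty
```

```bash
python3 - <<'E'
from h import *
im=cv2.imread("pics/w1.png"); c=dict(np.load("w1.npz"))
h=cv2.cvtColor(im,cv2.COLOR_BGR2HSV); print(h[170,345])
m=cv2.inRange(h,tuple(int(v) for v in h[170,345].astype(int)-[8,40,50]),tuple(int(v) for v in np.minimum(h[170,345].astype(int)+[8,50,50],255)))
m[:80]=0;m[270:]=0;m[:,:310]=0;m[:,380:]=0
cn=max(cv2.findContours(m,0,2)[0],key=cv2.contourArea); ap=cv2.boxPoints(cv2.minAreaRect(cn)); print(ap.round(1).tolist(),cv2.approxPolyDP(cn,4,True)[:,0].tolist())
S=cams.camera_info("scene");D=cams.camera_info("side")
a=lambda u,v:(225+(u+.5)/4.5-.5,140+(v+.5)/4.5-.5)
b=lambda u,v:(280+(u+.5)/5-.5,155+(v+.5)/5-.5)
for n,w,p,q in (("near+x",(329,255),(520,163),(369,256)),("far+x",(330,94),(572,348),(108,287)),("near-x",(358.5,256),(493,187),None),("far-x",(362,95),(548,372),None)):
    rs=[ray(c,w),ray(S,a(*p))]+([ray(D,b(*q))] if q else [])
    x,e=tri(rs); print(n,x,toS(x),round(e,4))
for n,w,z in (("ledge far front",(392,66),46),("ledge far back",(364,64),46),("ledge near front",(381,286),46),("base far front",(466,51),12),("panel far front?",(340,65),72),("panel back",(294,65),72)):
    print(n,toS(plane(c,w,z/1e3)))
E
```

```text
[101  50 197]
[[327.0, 94.0], [361.0, 94.0], [361.0, 255.0], [327.0, 255.0]] [[331, 94], [329, 253], [355, 255], [361, 95]]
near+x [ 0.5152 -0.0657  0.0907] [-18.7235  28.8116  90.7424] 0.0026
far+x [ 0.6588 -0.0287  0.0916] [ -21.3948 -119.4016   91.6349] 0.002
near-x [ 0.518  -0.0812  0.0668] [-34.3153  30.2683  66.8366] 0.0002
far-x [ 0.6628 -0.0426  0.071 ] [ -35.8797 -119.6046   70.9704] 0.0001
ledge far front [ -44.14   -142.7476   46.    ]
ledge far back [  -9.5791 -147.3002   46.    ]
ledge near front [-46.2584  64.6326  46.    ]
base far front [ -88.5143 -151.5658   12.    ]
panel far front? [  -6.9102 -145.2858   72.    ]
panel back [  71.2855 -151.7627   72.    ]
```

```bash
python3 - <<'E'
from h import *
go(W(-26-57,-45,78.8+40),tool(35)); go(W(-26,-45,78.8),tool(35))
E
```

```text
t 2.15 S [-151.5166  -43.0939  197.1483] F [-0.2 -0.3  0.5] cm [ 0.21  2.51 10.1 ] deg [-0.14  0.09 -0.19]
t 2.15 S [-151.5166  -43.0939  197.1483] F [-0.2 -0.3  0.5] cm [ 0.23  2.54 17.06] deg [-0.14  0.09 -0.19]
```

Request:
{"api": "carry_out", "payload": {"targets": [[[0, 0.6, 2, 0, 0, 0, 5.5], [0, 1.2, 4, 0, 0, 0, 5.5], [0, 1.8, 6.5, 0, 0, 0, 5.5], [0.2, 2.5, 9, 0, 0, 0, 5.5], [0.2, 2.6, 11, 0, 0, 0, 5.5], [0.2, 2.6, 12, 0, 0, 0, 5.5], [0.2, 2.6, 12, 0, 0, 0, 5.5], [0.2, 2.6, 12, 0, 0, 0, 5.5]]]}}

```text
t: 2.82
tcp_pos: [0.6007, -0.0934, 0.1112]
tool_rot: [0.879, 0.12, -0.062, -0.457]
force: [0.7, -0.4, 0.4]
finger_gap: 0.644
gripper_force: 0.0
```

```bash
python3 - <<'E'
from h import *
go(W(-26,-45,78.8),tool(35))
im=cams.snapshot("wrist"); cv2.imwrite("pics/w2.png",im[:,:,::-1])
im=cams.snapshot("side"); cv2.imwrite("pics/s2.png",im[:,:,::-1])
E
```

```text
t 2.8167 S [-68.2505 -46.1188 111.214 ] F [ 0.7 -0.4  0.4] cm [-0.11  0.22  5.32] deg [ 0.11 -0.01  0.07]
```

View pics/w2.png

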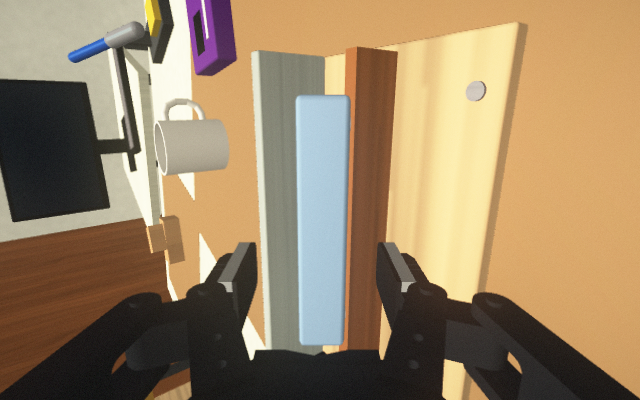

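Fingers (236 and 400) straddle the unit (299-347). The unit's midline is about 3 mm to the right, which matches the computed +0.22 cm. Go in.

Request:
{"api": "carry_out", "payload": {"targets": [[[0, 0.25, 1.5, 0, 0, 0, 5.5], [-0.1, 0.25, 3, 0, 0, 0, 5.5], [-0.1, 0.25, 4.3, 0, 0, 0, 5.5], [-0.1, 0.25, 5.3, 0, 0, 0, 5.5], [-0.1, 0.25, 5.3, 0, 0, 0, 5.5], [-0.1, 0.25, 5.3, 0, 0, 0, 5.5], [-0.1, 0.25, 5.3, 0, 0, 0, 3.4], [-0.1, 0.25, 5.3, 0, 0, 0, 3.4], [-0.1, 0.25, 5.3, 0, 0, 0, 3.4], [-0.1, 0.25, 5.3, 0, 0, 0, 3.4]]]}}

```text
t: 3.75
tcp_pos: [0.5885, -0.0536, 0.078]
tool_rot: [0.879, 0.12, -0.062, -0.457]
force: [-0.2, -0.4, -0.1]
finger_gap: 0.403
gripper_force: 0.0
```

Request:
{"api": "carry_out", "payload": {"targets": [[[0, 0, 0, 0, 0, 0, 3], [0, 0, 0, 0, 0, 0, 2.4], [0, 0, 0, 0, 0, 0, 2], [0, 0, 0, 0, 0, 0, 2], [0, 0, 0, 0, 0, 0, 2], [0, 0, 0, 0, 0, 0, 2]]]}}

```text
t: 4.25
tcp_pos: [0.5883, -0.0533, 0.078]
tool_rot: [0.879, 0.12, -0.062, -0.458]
force: [-0.3, -1.4, 1.9]
finger_gap: 0.325
gripper_force: 43.5
```

```bash
python3 - <<'E'
from h import *
go(W(-26,-45,78.8),tool(35)); s=manip.sense(); print(s['finger_gap']*85.4,s['gripper_force'],s['ft_torque'],s['q'])
E
```

```text
t 4.25 S [-26.2188 -44.9044  77.9746] F [-0.3 -1.4  1.9] cm [ 0.01 -0.08 -0.03] deg [ 0.   -0.02  0.01]
27.739925042919126 43.48896861076355 [-0.2209 -0.0364 -0.006 ] [-0.5559  0.9988  1.3451  0.5889  1.6012  0.5064]
```

```bash
python3 - <<'E'
from h import *
for x,y,z,e in((-35,-45,130,35),(-28,-45,130,43),(-21,-45,130,50),(-8,-45,130,60),(5,-45,130,70),(20,-45,130,80),(36,-45,130,90)): go(W(x,y,z),tool(e))
E
```

```text
t 4.25 S [-26.2188 -44.9044  77.9746] F [-0.3 -1.4  1.9] cm [ 0.01 -3.76 -3.7 ] deg [ 0.   -0.02  0.01]
t 4.25 S [-26.2188 -44.9044  77.9746] F [-0.3 -1.4  1.9] cm [ 0.01 -4.16 -3.13] deg [-8.   -0.02  0.01]
t 4.25 S [-26.2188 -44.9044  77.9746] F [-0.3 -1.4  1.9] cm [ 0.01 -4.56 -2.56] deg [-15.    -0.02   0.01]
t 4.25 S [-26.2188 -44.9044  77.9746] F [-0.3 -1.4  1.9] cm [ 0.01 -5.31 -1.49] deg [-25.    -0.02   0.01]
t 4.25 S [-26.2188 -44.9044  77.9746] F [-0.3 -1.4  1.9] cm [ 0.01 -6.05 -0.43] deg [-35.    -0.02   0.  ]
t 4.25 S [-26.2188 -44.9044  77.9746] F [-0.3 -1.4  1.9] cm [ 0.01 -6.91  0.8 ] deg [-45.    -0.02   0.  ]
t 4.25 S [-26.2188 -44.9044  77.9746] F [-0.3 -1.4  1.9] cm [ 0.01 -7.83  2.11] deg [-55.    -0.02   0.  ]
```

Request:
{"api": "carry_out", "payload": {"targets": [[[0, -0.4, -0.5, 0, 0, 0, 2], [0, -1.2, -1.2, 0, 0, 0, 2], [0, -2.1, -2.1, 0, 0, 0, 2], [0, -3, -3, 0, 0, 0, 2], [0, -3.75, -3.7, 0, 0, 0, 2], [0, -3.75, -3.7, 0, 0, 0, 2]]], "force": 60}}

```text
t: 4.75
tcp_pos: [0.5919, -0.0626, 0.1327]
tool_rot: [0.88, 0.12, -0.06, -0.456]
force: [0.9, -0.2, -1.4]
finger_gap: 0.318
gripper_force: 63.7
```

Request:
{"api": "carry_out", "payload": {"targets": [[[0, -0.2, 0.3, -4, 0, 0, 2], [0, -0.4, 0.6, -8, 0, 0, 2], [0, -0.8, 1.1, -15, 0, 0, 2], [0, -1.1, 1.6, -20, 0, 0, 2], [0, -1.5, 2.2, -25, 0, 0, 2], [0, -1.9, 2.7, -30, 0, 0, 2], [0, -2.3, 3.3, -35, 0, 0, 2], [0, -2.7, 3.9, -40, 0, 0, 2], [0, -3.1, 4.5, -45, 0, 0, 2], [0, -3.6, 5.1, -50, 0, 0, 2], [0, -4, 5.8, -55, 0, 0, 2], [0, -4, 5.8, -55, 0, 0, 2]]]}}

```text
t: 5.75
tcp_pos: [0.5684, 0.0107, 0.1294]
tool_rot: [0.991, 0.137, -0.002, -0.001]
force: [-1.0, 0.7, -2.2]
finger_gap: 0.309
gripper_force: 63.6
```

Request:
{"api": "carry_out", "payload": {"targets": [[[0, 0, 0, 0, 0, 0, 2], [0, 0, 0, 0, 0, 0, 2]]]}}

```text
t: 5.92
tcp_pos: [0.5718, 0.0061, 0.1292]
tool_rot: [0.991, 0.135, -0.0, -0.001]
force: [0.9, -0.4, -2.3]
finger_gap: 0.309
gripper_force: 63.6
```

```bash
python3 - <<'E'
from h import *
go(W(40,0,125),tool(90)); s=manip.sense(); print(s['finger_gap']*85.4,s['gripper_force'],s['ft_torque'],s['q'])
for n in ("scene","side"): cv2.imwrite(f"pics/{n}3.png",cams.snapshot(n)[:,:,::-1])
a=cv2.imread("pics/scene3.png")[110:260,290:410]; b=cv2.imread("pics/side3.png")[145:265,270:430]
a=cv2.resize(a,(400,500),interpolation=cv2.INTER_CUBIC); b=cv2.resize(b,(400,300),interpolation=cv2.INTER_CUBIC)
o=np.zeros((500,800,3),np.uint8); o[:,:400]=a; o[:300,400:]=b; cv2.imwrite("pics/m3.png",o)
E
```

```text
t 5.9167 S [ 35.4158 -44.9094 129.2353] F [ 0.9 -0.4 -2.3] cm [-4.49 -0.46  0.42] deg [-0.08  0.01 -0.  ]
26.383297832256883 63.5713791847229 [-0.0261  0.0053 -0.0057] [-0.1852  0.6229  1.6713  0.0015  0.848   1.1142]
```

View pics/m3.png

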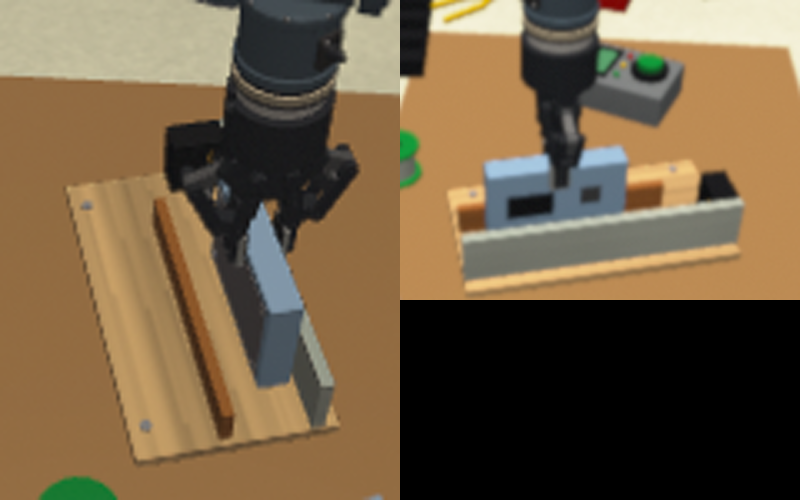

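Held upright and level above the base. Carry it toward the block, then lower.

Request:
{"api": "carry_out", "payload": {"targets": [[[-0.8, 0, 0.1, 0, 0, 0, 2], [-2, 0, 0.2, 0, 0, 0, 2], [-3.4, 0, 0.3, 0, 0, 0, 2], [-4.8, 0, 0.4, 0, 0, 0, 2], [-6.2, 0, 0.5, 0, 0, 0, 2], [-7.4, 0, 0.8, 0, 0, 0, 2], [-8.2, 0, 1.1, 0, 0, 0, 2], [-8.5, -0.3, 1.4, 0, 0, 0, 2], [-8.5, -0.3, 1.7, 0, 0, 0, 2], [-8.5, -0.3, 1.7, 0, 0, 0, 2], [-8.5, -0.3, 1.7, 0, 0, 0, 2]]]}}

```text
t: 6.93
tcp_pos: [0.4899, -0.0137, 0.112]
tool_rot: [0.991, 0.135, 0.001, 0.0]
force: [0.0, 0.4, -2.3]
finger_gap: 0.309
gripper_force: 63.6
```

Request:
{"api": "carry_out", "payload": {"targets": [[[0, 0, 0.1, 0, 0, 0, 2], [0, 0, 0.2, 0, 0, 0, 2], [0, 0, 0.3, 0, 0, 0, 2], [0, 0, 0.3, 0, 0, 0, 2]]]}}

```text
t: 7.27
tcp_pos: [0.4891, -0.0134, 0.109]
tool_rot: [0.991, 0.135, -0.0, -0.0]
force: [-0.1, 0.3, -2.4]
finger_gap: 0.317
gripper_force: 63.6
```

```bash
python3 - <<'E'
from h import *
go(W(46,55,108),tool(90)); s=manip.sense(); print(s['finger_gap']*85.4,s['gripper_force'],s['ft_torque'])
c=cams.camera_info("wrist"); np.savez("w4.npz",**c)
cv2.imwrite("pics/w4.png",cams.snapshot("wrist")[:,:,::-1])
E
```

```text
t 7.2667 S [ 38.7147  40.0107 109.0323] F [-0.1  0.3 -2.4] cm [-1.5  -0.73  0.1 ] deg [-0.    0.    0.01]
27.03321283015288 63.58388900756836 [-0.0088  0.0026 -0.0317]
```

View pics/w4.png

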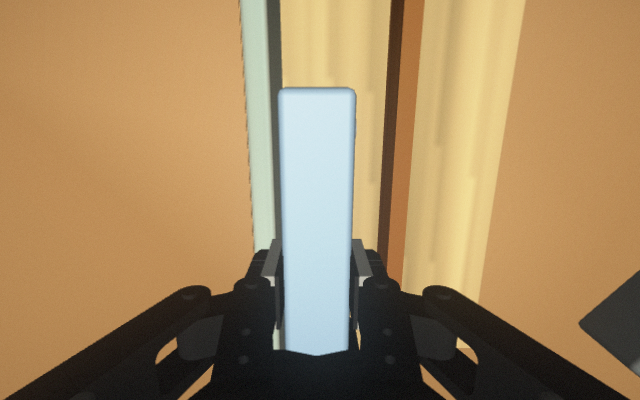

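The unit sits square in the fingers (columns 279-356), with the panel strip just left of it (241-280). I'll check the relative yaw by casting both sets of edges onto their planes.

```bash
python3 - <<'E'
from h import *
im=cv2.imread("pics/w4.png"); c=dict(np.load("w4.npz"))
g=cv2.cvtColor(im,cv2.COLOR_BGR2GRAY).astype(float); g=cv2.GaussianBlur(g,(3,3),0)
def edge(x0,x1,rows,sign):
    pts=[]
    for r in rows:
        d=np.diff(g[r,x0(r):x1(r)])*sign; pts.append((x0(r)+np.argmax(d)+.5,r))
    return np.array(pts)
def fit(name,x0,x1,rows,sign,z):
    p=edge(x0,x1,rows,sign); P=np.array([toS(plane(c,q,z)) for q in p])
    k=np.polyfit(P[:,1],P[:,0],1); r=P[:,0]-np.polyval(k,P[:,1]); ok=abs(r)<1.0
    k=np.polyfit(P[ok,1],P[ok,0],1); print(name,'deg',np.degrees(np.arctan(k[0])).round(2),'x@y40',np.polyval(k,40).round(1),ok.sum(),len(p),P[0,1].round(),P[-1,1].round())
rows=range(5,230,5)
fit("panel back",lambda r:232+int(r*.06),lambda r:250+int(r*.08),rows,1,.072)
fit("panel front",lambda r:258+int(r*.03),lambda r:276,range(5,230,5),-1,.072)
fit("unit left",lambda r:272,lambda r:290,range(100,230,5),1,.112)
fit("unit right",lambda r:346,lambda r:362,range(100,230,5),-1,.112)
E
```

```text
panel back deg 0.04 x@y40 71.6 45 45 -71.0 30.0
panel front deg -0.02 x@y40 60.7 45 45 -71.0 30.0
unit left deg -0.16 x@y40 52.4 26 26 -32.0 15.0
unit right deg 0.12 x@y40 25.8 26 26 -32.0 15.0
```

Request:
{"api": "carry_out", "payload": {"targets": [[[0, -0.15, 0, 0, 0, 0, 2], [0, -0.3, 0, 0, 0, 0, 2], [0, -0.45, 0, 0, 0, 0, 2], [0, -0.6, 0, 0, 0, 0, 2], [0, -0.6, 0.1, 0, 0, 0, 2], [0, -0.6, 0.2, 0, 0, 0, 2], [0, -0.6, 0.2, 0, 0, 0, 2], [0, -0.6, 0.2, 0, 0, 0, 2]]]}}

```text
t: 7.98
tcp_pos: [0.4873, -0.0076, 0.1074]
tool_rot: [0.991, 0.135, 0.0, -0.0]
force: [-1.0, 1.0, 2.4]
finger_gap: 0.313
gripper_force: 64.1
```

```bash
python3 - <<'E'
from h import *
go(W(46,55,108),tool(90)); s=manip.sense(); print(s['finger_gap']*85.4,s['gripper_force'],s['ft_torque'])
E
```

```text
t 7.9833 S [ 44.7371  40.168  107.4138] F [-1.   1.   2.4] cm [-1.48 -0.13 -0.06] deg [-0.01 -0.01  0.  ]
26.76760121448336 64.12334203720093 [0.2354 0.1283 0.0476]
```

Base contact felt (vertical force -2.4 to +2.4 N). Slide toward the block, then press against the panel.

Request:
{"api": "carry_out", "payload": {"targets": [[[-0.3, 0, 0, 0, 0, 0, 2], [-0.6, 0, 0, 0, 0, 0, 2], [-0.9, 0, 0, 0, 0, 0, 2], [-1.2, 0, 0, 0, 0, 0, 2], [-1.2, -0.1, 0, 0, 0, 0, 2], [-1.2, -0.15, 0, 0, 0, 0, 2], [-1.2, -0.15, 0, 0, 0, 0, 2]]]}}

```text
t: 8.57
tcp_pos: [0.4754, -0.0099, 0.1074]
tool_rot: [0.991, 0.135, 0.0, 0.0]
force: [-1.8, -2.6, 3.5]
finger_gap: 0.314
gripper_force: 64.3
```

Request:
{"api": "carry_out", "payload": {"targets": [[[-0.1, 0, 0, 0, 0, 0, 2], [-0.2, 0, 0, 0, 0, 0, 2], [-0.2, 0, 0, 0, 0, 0, 2]]]}}

```text
t: 8.82
tcp_pos: [0.4742, -0.01, 0.1074]
tool_rot: [0.991, 0.135, 0.001, 0.0]
force: [2.2, 0.6, 3.1]
finger_gap: 0.315
gripper_force: 64.4
```

```bash
python3 - <<'E'
from h import *
go(W(46,55,108),tool(90)); s=manip.sense(); print(Sx@s['force'],Sy@s['force'],s['ft_torque'])
E
```

```text
t 8.8167 S [ 45.9568  53.5027 107.3848] F [2.2 0.6 3.1] cm [-0.15 -0.   -0.06] deg [ 0.03 -0.09 -0.01]
-0.05346961701606047 -2.3026067778245305 [-0.1181 -0.3747 -0.0042]
```

Request:
{"api": "carry_out", "payload": {"targets": [[[-0.1, 0, 0, 0, 0, 0, 2], [-0.2, -0.05, 0, 0, 0, 0, 2], [-0.2, -0.1, 0, 0, 0, 0, 2], [-0.2, -0.1, 0, 0, 0, 0, 2]]]}}

```text
t: 9.15
tcp_pos: [0.4739, -0.01, 0.1076]
tool_rot: [0.991, 0.135, 0.003, 0.001]
force: [5.5, -0.2, 1.3]
finger_gap: 0.318
gripper_force: 64.1
```

```bash
python3 - <<'E'
from h import *
go(W(46,55,108),tool(90)); s=manip.sense(); print(Sx@s['force'],Sy@s['force'],s['ft_torque'])
E
```

```text
t 9.15 S [ 46.0737  53.7817 107.585 ] F [ 5.5 -0.2  1.3] cm [-0.12  0.01 -0.04] deg [ 0.15 -0.3   0.01]
-1.6510304292819356 -5.2869801921875546 [-0.0081 -0.8138  0.0916]
```

Both contacts felt: the y force rises to -5.3 N and the unit stops, and it is up against the panel. Relax, release, and retreat up.

Request:
{"api": "carry_out", "payload": {"targets": [[[0.15, 0.05, 0, 0, 0, 0, 2], [0.15, 0.05, 0, 0, 0, 0, 2], [0.15, 0.05, 0, 0, 0, 0, 3], [0.15, 0.05, 0, 0, 0, 0, 3.5], [0.15, 0.05, 0, 0, 0, 0, 4.5], [0.15, 0.05, 0, 0, 0, 0, 5], [0.15, 0.05, 0, 0, 0, 0, 5], [0.15, 0.05, -0.5, 0, 0, 0, 5], [0.15, 0.05, -1.5, 0, 0, 0, 5], [0.15, 0.05, -3, 0, 0, 0, 5], [0.15, 0.05, -5, 0, 0, 0, 5], [0.15, 0.05, -7, 0, 0, 0, 5]]]}}

```text
t: 10.15
tcp_pos: [0.4721, -0.0095, 0.1778]
tool_rot: [0.991, 0.135, -0.001, -0.0]
force: [0.2, -0.5, -0.5]
finger_gap: 0.589
gripper_force: 0.0
```

Request:
{"api": "carry_out", "payload": {"targets": [[[0.5, 1, -2, 0, 0, 0, 3], [2, 4, -3, 0, 0, 0, 1], [4, 8, -3, 0, 0, 0, 0], [4, 8, -3, 0, 0, 0, 0], [4, 8, -3, 0, 0, 0, 0]]]}}

```text
t: 10.57
tcp_pos: [0.5345, -0.078, 0.2078]
tool_rot: [0.991, 0.134, 0.001, 0.001]
force: [-0.4, 0.1, -0.4]
finger_gap: -0.002
gripper_force: 0.0
```

```bash
python3 - <<'E'
from h import *
s=manip.sense(); print(s['force'],s['finger_gap'],toS(s['tcp_pos']))
c=cams.camera_info("wrist"); np.savez("w5.npz",**c)
w=cams.snapshot("wrist")[:,:,::-1]; cv2.imwrite("pics/w5.png",w)
for n in ("scene","side"): cv2.imwrite(f"pics/{n}5.png",cams.snapshot(n)[:,:,::-1])
a=cv2.imread("pics/scene5.png")[120:260,290:410]; b=cv2.imread("pics/side5.png")[155:265,280:420]
o=np.zeros((600,800,3),np.uint8); o[:280,:240]=cv2.resize(a,(240,280)); o[:330,380:]=cv2.resize(b,(420,330)); o[335:,:424]=cv2.resize(w,(424,265)); cv2.imwrite("pics/m5.png",o)
# button from scene+side green centroids (first look), and with plane z .07
S=cams.camera_info("scene");D=cams.camera_info("side")
x,e=tri([ray(S,(262,162.7)),ray(D,(369.7,170.4))]); print("button",x,e)
E
```

```text
[-0.3889  0.1167 -0.3722] -0.0015023424208070756 [-35.6962  13.5443 207.7842]
button [ 0.4585 -0.2999  0.0658] 0.0004603396349794297
```

View pics/m5.png

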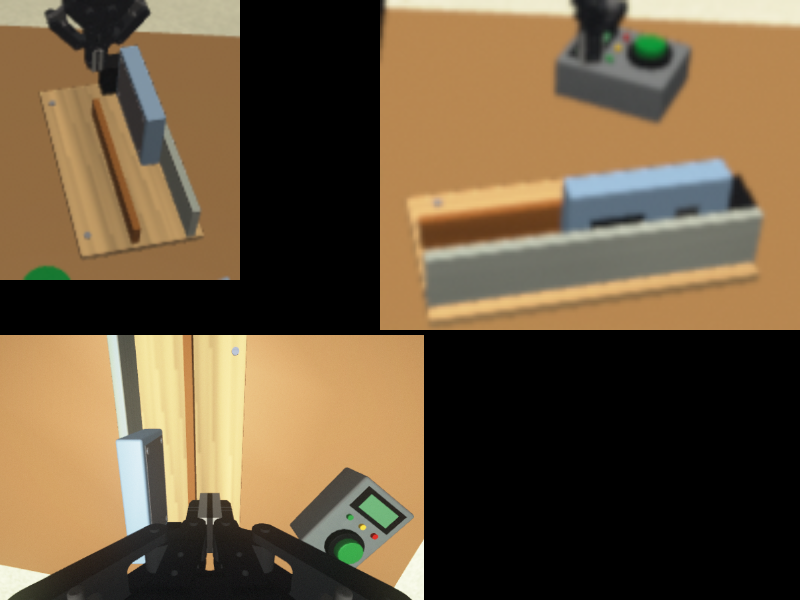

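The unit stands upright at the panel with its end at the black block, and the tester's button is clear at montage (350,553) in the wrist view. I'll check the unit's seat and the button numerically.

```bash
python3 - <<'E'
from h import *
c=dict(np.load("w5.npz")); S=cams.camera_info("scene");D=cams.camera_info("side")
k=640/424
for p in ((117,440),(147,438)): print("top far",toS(plane(c,(p[0]*k,(p[1]-335)*k),.112)))
b=lambda u,v:(280+((u-380)+.5)/3-.5,155+(v+.5)/3-.5)
for p in ((567,203),(565,181),(733,178),(722,160)): print("side",p,toS(plane(D,b(*p),.112)))
im=cv2.imread("pics/w5.png"); m=cv2.inRange(cv2.cvtColor(im,cv2.COLOR_BGR2HSV),(50,120,60),(80,255,255)); m[:270]=0
n,l,s,ct=cv2.connectedComponentsWithStats(m); i=1+s[1:,4].argmax(); print("green",s[i],ct[i])
x,e=tri([ray(S,(262,162.7)),ray(D,(369.7,170.4)),ray(c,ct[i])]); print("button",x,e,plane(c,ct[i],.068))
go(np.r_[x[:2],.15],tool(90))
E
```

```text
top far [ 57.6544 -21.682  112.    ]
top far [ 27.3453 -23.6807 112.    ]
side (567, 203) [ 66.935  -24.1995 112.    ]
side (565, 181) [ 37.5944 -18.8606 112.    ]
side (733, 178) [ 61.7025 128.7083 112.    ]
side (722, 160) [ 35.3252 128.0347 112.    ]
green [ 504  307   44   39 1271] [525.7671 326.0338]
button [ 0.4594 -0.3002  0.0658] 0.001587917053656307 [ 0.4621 -0.2987  0.068 ]
t 10.7167 S [-31.9227  16.0778 206.6054] F [0.2 0.2 0.2] cm [-12.9   19.79   5.65] deg [-0.12  0.15  0.01]
```

Request:
{"api": "carry_out", "payload": {"targets": [[[-1.8, 3, 0, 0, 0, 0, 0], [-4.2, 6.5, 0, 0, 0, 0, 0], [-6.5, 10, 1, 0, 0, 0, 0], [-8.8, 13.5, 2.5, 0, 0, 0, 0], [-11, 17, 4, 0, 0, 0, 0], [-12.9, 19.8, 5.6, 0, 0, 0, 0], [-12.9, 19.8, 5.6, 0, 0, 0, 0], [-12.9, 19.8, 5.6, 0, 0, 0, 0]]]}}

```text
t: 11.38
tcp_pos: [0.4594, -0.3015, 0.1498]
tool_rot: [0.991, 0.133, -0.001, -0.002]
force: [-0.1, 0.3, 0.7]
finger_gap: -0.003
gripper_force: 0.0
```

```bash
python3 - <<'E'
from h import *
s=manip.sense(); print(s['force'],s['finger_gap']); go([.4594,-.3002,.0865],tool(90))
E
```

```text
[-0.1092  0.3307  0.6616] -0.003318298954348724
t 11.3833 S [-231.0253  145.5917  149.7587] F [-0.1  0.3  0.7] cm [ 0.04 -0.11  6.33] deg [-0.21  0.12 -0.19]
```

Request:
{"api": "carry_out", "payload": {"targets": [[[0, 0, 2, 0, 0, 0, 0], [0, -0.1, 4, 0, 0, 0, 0], [0, -0.1, 5.5, 0, 0, 0, 0], [0, -0.1, 6, 0, 0, 0, 0], [0, -0.1, 6.4, 0, 0, 0, 0], [0, -0.1, 6.4, 0, 0, 0, 0]]]}}

```text
t: 11.88
tcp_pos: [0.4609, -0.2981, 0.0874]
tool_rot: [0.991, 0.136, -0.001, -0.001]
force: [-1.1, 1.9, 3.3]
finger_gap: 0.001
gripper_force: 1.7
```

Request:
{"api": "carry_out", "payload": {"targets": [[[0, 0, 0.2, 0, 0, 0, 0], [0, 0, 0.3, 0, 0, 0, 0], [0, 0, 0.3, 0, 0, 0, 0]]]}}

```text
t: 12.13
tcp_pos: [0.4615, -0.2998, 0.0851]
tool_rot: [0.991, 0.135, 0.0, -0.0]
force: [0.3, 3.4, 5.3]
finger_gap: -0.001
gripper_force: 2.4
```

Request:
{"api": "carry_out", "payload": {"targets": [[[0, 0, 0.15, 0, 0, 0, 0], [0, 0, 0.3, 0, 0, 0, 0], [0, 0, 0.3, 0, 0, 0, 0], [0, 0, 0.3, 0, 0, 0, 0]]]}}

```text
t: 12.47
tcp_pos: [0.4615, -0.3, 0.0847]
tool_rot: [0.991, 0.135, 0.001, 0.0]
force: [-3.1, 6.0, 23.3]
finger_gap: 0.001
gripper_force: 11.8
```

Hard stop reached (23 N, no further travel), so the button is fully down. Release and back off.

Request:
{"api": "carry_out", "payload": {"targets": [[[0, 0, -0.3, 0, 0, 0, 0], [0, 0, -1.5, 0, 0, 0, 0], [0, 0, -4, 0, 0, 0, 0], [0, 0, -8, 0, 0, 0, 0], [0, 0, -10, 0, 0, 0, 0], [0, 0, -10, 0, 0, 0, 0], [0, 0, -10, 0, 0, 0, 0], [0, 0, -10, 0, 0, 0, 0]]]}}

```text
t: 13.13
tcp_pos: [0.4609, -0.3004, 0.1809]
tool_rot: [0.991, 0.135, -0.0, 0.0]
force: [-0.1, 0.7, 0.4]
finger_gap: 0.001
gripper_force: 0.0
```

```bash
python3 - <<'E'
from h import *
im=cams.snapshot("scene")[:,:,::-1]; p=cv2.imread("pics/scene5.png")
d=cv2.absdiff(im[150:260,320:400],p[150:260,320:400]); print("unit change px",(d.max(2)>40).sum(), manip.sense()['force'])
D=cams.snapshot("side")[:,:,::-1]; q=cv2.imread("pics/side5.png")
print((cv2.absdiff(D[195:265,285:415],q[195:265,285:415]).max(2)>40).sum())
o=cv2.imread("pics/side0.png"); print("bystanders",[(cv2.absdiff(D[a:b,c:e],o[a:b,c:e]).max(2)>40).sum() for a,b,c,e in((300,380,325,395),(190,225,250,285),(235,280,230,275))])
E
```

```text
unit change px 39 [ 0.6827  0.5692 -1.2194]
0
bystanders [np.int64(0), np.int64(0), np.int64(0)]
```

```bash
python3 -c "
from station import sign_off
print(sign_off())"
```

```text
the job is handed in; nothing more can be done
None
```

I stood the unit upright against the back panel and slid it home to the contact block. I then pressed the green button to its stop and let it go, left the mug, spool and boards unmoved, and handed the job in at about 13 s; no verdict came back.

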